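# Nest the open-fronted trays

## Task

Put the loose plywood trays away in the empty large tray: first slide the medium tray through its open front until it is fully home against the back, then slide the small tray fully home inside the medium one, all open fronts facing the same way. One of the two large trays already holds a full set; leave it as it is. Slide the trays along the bench rather than lifting them, and leave everything else on the bench where it is.

Things in the scene. Friction and masses are not known exactly. Their poses are not given: they have to be found in the camera images.
- large_empty: Empty large plywood tray, fixed to the bench: 140 deep (x) x 134 wide (y) x 60 mm high; two sides and a back, open top and open front, no floor (the bench is its floor). Origin: centre of the underside (all trays); x from open front to back, z up. Walls 8 mm, clear width 118 mm. The medium tray has 6 mm to spare each side; fully home, its origin is 0.5 mm short of this one along x.
- large_full: The other large plywood tray, same size, fixed, already holding a medium and a small tray (also fixed). Origin and axes as for the empty one. Which of the two stands left or right varies.
- medium: Loose medium plywood tray, 0.2-0.45 kg, 125 deep (x, open front to back) x 106 wide x 50 mm high; two sides 5 mm and a back 6 mm thick, open top and front, no floor; clear width 96 mm. It starts between robot and large trays, back roughly towards them. The small tray has 6 mm to spare each side; fully home, its origin is 6.5 mm beyond this one along x.
- small: Loose small plywood tray, 0.14-0.3 kg, 100 deep (x, open front to back) x 84 wide x 42 mm high; sides and back 6 mm, floor 4 mm, open top and front, clear width 72 mm. It starts at the left or right, its back roughly away from the robot. On all trays the front 35% of the sides is cut down to 60% of the height.
- offcut: Bystander: wooden block 110 x 70 x 35 mm, on the side opposite to the small tray. Origin: centre of the underside.
- glue: Bystander: white glue bottle, 64 mm across, 170 mm high. Origin: centre of the underside.
- mallet: Bystander: wooden mallet lying down, 270 mm long, head 120 x 70 x 60 mm. Origin: underside, near the middle of its length (x towards the head).
- square: Bystander: try square lying flat, wooden stock 110 mm (along x), steel blade 170 mm (along y). Origin: under the stock's middle.
- driver: Bystander: screwdriver lying along its x. Origin: underside.
- tin: Bystander: steel cup, 76 mm across, 100 mm high. Origin: centre of the underside.
- keepsake_box: Bystander: dark red wooden box 100 x 70 x 57 mm. Origin: centre of the underside.

How it is judged:
On the way, in this order (a step that is already met when the one before it is completed fails the run):
1. the medium tray is fully home in the empty large tray while the small tray is still outside both (x of medium in the frame of large_empty above -0.0085 m and y of medium in the frame of large_empty between -0.009 and 0.009 m and z of medium in the frame of large_empty below 0.007 m and angle between the x axis of medium and the x axis of large_empty, either way round below 0.12 rad and angle between medium's own z axis and vertical below 0.05 rad and horizontal distance between small and medium above 0.11 m), for 0.2 s.
2. the small tray is fully home in the medium tray (x of small in the frame of medium above -0.0015 m and y of small in the frame of medium between -0.009 and 0.009 m and z of small in the frame of medium below 0.007 m and angle between the x axis of small and the x axis of medium, either way round below 0.12 rad and angle between small's own z axis and vertical below 0.05 rad), for 0.2 s.
At the end, for the whole second after the job is handed in: The medium tray stands flat in the empty large tray, its back within 8 mm of the large tray's back wall, within 9 mm of centre and 7 degrees of square; the small tray lies flat in the medium one in the same way (back within 8 mm of its back wall); everything at rest (all of step 2 and x of medium in the frame of large_empty above -0.0085 m and y of medium in the frame of large_empty between -0.009 and 0.009 m and z of medium in the frame of large_empty below 0.007 m and angle between the x axis of medium and the x axis of large_empty, either way round below 0.12 rad and angle between medium's own z axis and vertical below 0.05 rad and angle between the x axis of small and the x axis of large_empty, either way round below 0.15 rad and linear speed of each of medium, small below 0.01 m/s); the robot touches nothing.
It fails at once if the medium tray is lifted (more than 30 mm off the bench) (height (world z) of medium above 0.03 m).
It fails at once if the small tray is lifted (more than 35 mm off the bench) (height (world z) of small above 0.035 m).
It fails at once if a bystander is moved by more than 30 mm (distance of any of offcut, glue, mallet, square, driver, tin, keepsake_box from where it was at the start of the episode above 0.03 m).
It fails at once if the full set is pushed hard (over 25 N) (contact force between large_full and the fingers above 25 N or contact force between large_full and the arm above 25 N).
It also fails if it takes over 67 s, if anything falls off the work surface, if the arm or the gripper's body presses on something with over 40 N, if the wrist force passes 120 N, or if a joint passes its speed limit or range.

## Robot

A 7-joint arm with a two-finger parallel gripper is mounted at the origin on the work surface. World frame = base frame: x ahead of the robot, y to its left, z up, the work surface at z = 0. Lengths are in m, angles in rad, forces in N, time in s.
With the tool pointing down it reaches from about 0.4 to 0.85 m from the base axis. Payload 4.4 kg.
Tool frame: the origin (TCP) lies midway between the tips of the shut fingers; the grasp point (between the pads) lies 19 mm behind it (grip_depth is the distance from the TCP to the grasp point, in m); z points along the fingers, y is the direction in which the jaws open and shut (so a half turn about z gives the same grasp; the last joint's range is limited). The gripper opens to 94 mm and grips with 3 to 60 N. Pads are 16 mm wide; open, the fingers measure 119 mm over their backs; the gripper's body (75 mm by 177 mm) begins 78 mm behind the grasp point.
Start: joints at [-1.318, 0.628, 0.038, 1.517, -0.027, 0.996, -0.02], TCP at [0.204, 0.617, 0.205] pointing down, gripper open.
Joint ranges: [-3.06, 3.06], [-0.37, 2.12], [-1.25, 1.32], [0.18, 2.47], [-1.1, 4.24], [0.23, 1.98], [-2.94, 2.94]. Speed limits (rad/s): [2.57, 2.57, 3.14, 3.14, 3.14, 3.14, 3.14].

## Interface

Orientations are given as a 3x3 rotation matrix whose columns are the frame's x, y, z axes.
In Python, from plant import read_state, grab_frame, sign_off, regions_of, grip_depth gives the robot as it stands. The module is installed in compiled form; this text tells all that it offers.
- The arm moves only by the tool drive_tool, never from a script. Its argument "steps" is a list of rows, each a list of 7 numbers: the shift along the tool's x, y, z in cm, then the turn, a rotation vector about the tool's x, y, z in degrees, then the closure in counts, from 0 (fully open) to 255 (shut). A call has exactly 10 rows; each row shifts and turns the commanded pose from where the row before left it, along the tool's axes as they then stand; what a row does not reach is not made up. A row lasts 1/8 s, in which the tool goes at most 62.5 mm and 10.7 degrees, less where a joint would pass 70% of its speed; a pose out of reach is approached as far as the arm can. A call is refused whole if a number of a shift passes 6.25 or a number of a turn 10.7, either way. A call with a gripper value outside its range is refused whole. The fingers move at their own pace and stop on an object; "grip_force" is the grip in N (left out, the last holds). Time passes only in rows, so rows that do not move let the fingers close, or fill a call up. It gives the time, the measured TCP pose, the force and the opening at its end, in the units of the state.
- read_state(): the state, without advancing time (a new reading comes with each control period).
- grab_frame(name): name is "scene" or "top" or "wrist"; returns a dict with "frame" (420x560x3 uint8, red, green, blue), "mtx" (3x3 intrinsics, pixels), "origin" and "rotation" of the camera in the world; the wrist camera has in their place "mount" (4x4, takes a point from camera to tool coordinates, whose origin is the TCP and whose axes are the flange's). Camera axes: x right, y up, looking along -z (the intrinsics and any distortion apply to the point x, -y, -z); pixel columns grow to the right and rows downward; lengths in m; the calibration is good to about 2 mm. A picture is of the moment at which its call begins: read the wrist's pose just before it. There is no depth.
- sign_off(): hands the job in, once; it reports no verdict.
Trained networks look in a picture, given as the dict that the camera call returned (one of the last four; its "shot" number tells which), for a name from the list of things; names that differ only in an ending like _2 or _b are one class to them, and where a whole thing is asked for, a point or a joint stands for the part that bears it (a point fixed in the world has none). Each returns a list of dicts, best first, with "conf" (0 to 1); they miss things now and then, are a little off and sometimes report something else, mostly with a low value. They report only what shows in the picture. A call takes as long as a camera call.
- regions_of(label, picture): "pixels" (420x560 bool, what is visible of it) and "xy" ([column, row] in pixels, amid what is visible of it).
The state is a dict: "time_s": time; "qpos": joint angles; "dq": joint speeds; "effort": joint torques, N m; "eef_pos": TCP position; "tcp_rot": TCP orientation; "wrist_force": force on the tool from outside, world axes, zero at the start; "moment": the same for the moment, N m; "opening": finger opening in m.
Only numpy, scipy, OpenCV 4.12 (cv2) and the standard library are available. Lean on these libraries where they do the work, as an engineer would, in place of code of your own. Each camera call takes 0.05 s, during which the arm holds its last target.

## Working session

There is one attempt and no reset: what is moved stays moved. The work goes in short steps, Python scripts to look and compute and a tool call to move; the robot and the scene stay as the last step left them, time stands still between calls to the robot, and variables do not carry over. Pictures are saved under pics/ and viewed, and the job is handed in when it is done.

Besides the shell and the picture viewer there is one more tool, called after "Emit:" as name(argument=value, ...) on one line, values as JSON. drive_tool: Moves the arm, as the interface text tells. Its arguments: {"type":"object","properties":{"steps":{"type":"array","items":{"type":"array","items":{"type":"number"}}},"grip_force":{"type":"number"}},"required":["steps"]}

```bash
mkdir -p pics
cat > h.py <<'E'
import numpy as np, cv2
from plant import *
def save(p,n): cv2.imwrite('pics/'+n,p['frame'][:,:,::-1])
def proj(p,P,o=None,R=None):
    o=np.array(p['origin']) if o is None else o; R=np.array(p['rotation']) if R is None else R
    c=(np.atleast_2d(P)-o)@R; c=c*[1,-1,-1]
    q=c@np.array(p['mtx']).T; return q[:,:2]/q[:,2:]
def back(p,px,z):
    o=np.array(p['origin']);R=np.array(p['rotation'])
    px=np.atleast_2d(px).astype(float)
    d=np.c_[px,np.ones(len(px))]@np.linalg.inv(np.array(p['mtx'])).T
    d=(d*[1,-1,-1])@R.T
    t=(z-o[2])/d[:,2]; return o+d*t[:,None]
E
python3 - <<'E'
from h import *
s=read_state(); print({k:np.round(v,3).tolist() for k,v in s.items()}, grip_depth)
for n in ['scene','top','wrist']:
    p=grab_frame(n); save(p,n+'0.png'); print(n,[k for k in p], np.round(p['mtx'],1).tolist(), p.get('distortion'))
    if 'origin' in p: print(np.round(p['origin'],3),np.round(p['rotation'],3).tolist())
    else: print(np.round(p['mount'],3).tolist())
    if n!='wrist':
      for l in ['large_empty','large_full','medium','small','offcut','glue','mallet','square','driver','tin','keepsake_box']:
        for r in regions_of(l,p): print(l,round(r['conf'],2),np.round(r['xy']),r['pixels'].sum(), np.round(back(p,[r['xy']],0.02)[0],3))
E
```

```text
{'time_s': 0.0, 'qpos': [-1.318, 0.629, 0.038, 1.518, -0.027, 0.996, -0.02], 'dq': [-0.001, -0.001, 0.001, 0.002, -0.001, -0.002, -0.001], 'effort': [0.0, -54.973, 1.144, -18.663, -0.052, 0.023, 0.0], 'eef_pos': [0.204, 0.617, 0.205], 'tcp_rot': [[-0.95, 0.313, -0.001], [0.313, 0.95, -0.002], [-0.0, -0.002, -1.0]], 'wrist_force': [0.218, 0.194, -0.656], 'moment': [0.037, -0.003, 0.019], 'opening': 0.094} 0.0188
scene ['frame', 'mtx', 'origin', 'rotation', 'shot'] [[444.3, 0.0, 277.1], [0.0, 444.3, 209.4], [0.0, 0.0, 1.0]] None
[1.178 0.085 0.824] [[-0.135, -0.776, 0.617], [0.991, -0.098, 0.093], [-0.012, 0.624, 0.782]]
large_empty 0.94 [325. 272.] 1781 [0.695 0.109 0.02 ]
large_full 0.61 [468. 252.] 1955 [0.608 0.408 0.02 ]
large_full 0.58 [219. 249.] 3449 [ 0.669 -0.122  0.02 ]
medium 0.91 [292. 202.] 928 [0.518 0.02  0.02 ]
small 0.96 [404. 199.] 1341 [0.477 0.279 0.02 ]
offcut 0.95 [167. 170.] 1371 [ 0.452 -0.302  0.02 ]
glue 0.68 [467. 253.] 1977 [0.612 0.406 0.02 ]
mallet 0.65 [102. 246.] 3400 [ 0.694 -0.376  0.02 ]
square 0.97 [320. 314.] 1805 [0.791 0.106 0.02 ]
driver 0.38 [2
[... 789 characters left out ...]
533 [ 0.311 -0.235  0.02 ]
glue 0.56 [110. 178.] 945 [0.657 0.402 0.02 ]
mallet 0.73 [426. 161.] 2527 [ 0.683 -0.382  0.02 ]
mallet 0.33 [372. 316.] 544 [ 0.305 -0.236  0.02 ]
square 0.58 [230. 128.] 1027 [0.775 0.105 0.02 ]
driver 0.69 [371. 315.] 558 [ 0.306 -0.232  0.02 ]
tin 0.65 [161. 141.] 982 [0.746 0.277 0.02 ]
keepsake_box 0.71 [308. 117.] 1400 [ 0.799 -0.092  0.02 ]
keepsake_box 0.51 [395. 254.] 1389 [ 0.454 -0.296  0.02 ]
keepsake_box 0.5 [244. 234.] 359 [0.512 0.073 0.02 ]
wrist ['frame', 'mtx', 'mount', 'shot'] [[338.9, 0.0, 281.4], [0.0, 338.9, 207.4], [0.0, 0.0, 1.0]] None
[[-0.0, 0.965, 0.262, 0.076], [1.0, 0.0, -0.0, 0.0], [-0.0, 0.262, -0.965, -0.181], [0.0, 0.0, 0.0, 1.0]]
```

View pics/scene0.png

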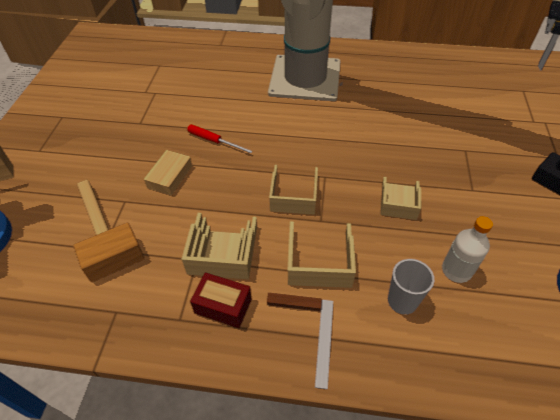

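View pics/top0.png

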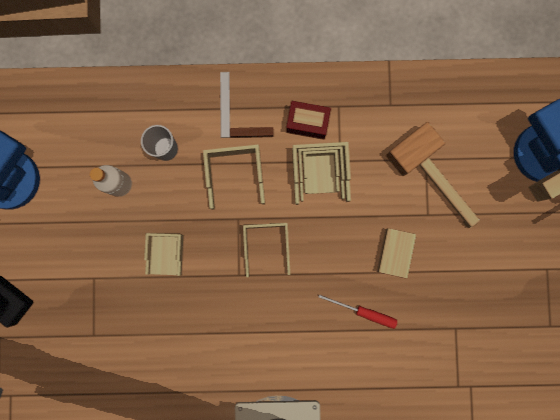

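The top view shows the empty large tray around (234,175), the full set at (322,172), the medium tray at (267,250) and the small tray at (163,255). Next I'll zoom in for the corners.

Run:
```python
from h import *
p=grab_frame('top'); f=p['frame'][:,:,::-1]
def crop(f,x,y,w,h,k,n):
    c=cv2.resize(f[y:y+h,x:x+w],None,fx=k,fy=k,interpolation=cv2.INTER_CUBIC)
    for i in range(0,w,10):
        cv2.putText(c,str(x+i),(i*k,8),0,.3,(255,255,255),1); cv2.line(c,(i*k,10),(i*k,14),(255,255,255),1)
    for j in range(0,h,10):
        cv2.putText(c,str(y+j),(0,j*k+4),0,.3,(255,255,255),1)
    cv2.imwrite('pics/'+n,c)
crop(f,190,135,110,80,7,'c1.png'); crop(f,230,210,70,75,8,'c2.png'); crop(f,130,220,70,70,8,'c3.png')
```

```text
(no output)
```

View pics/c1.png

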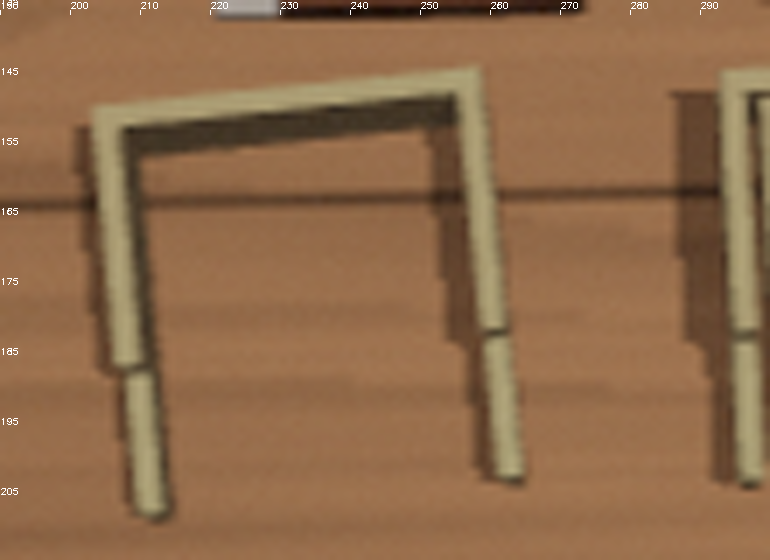

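View pics/c2.png

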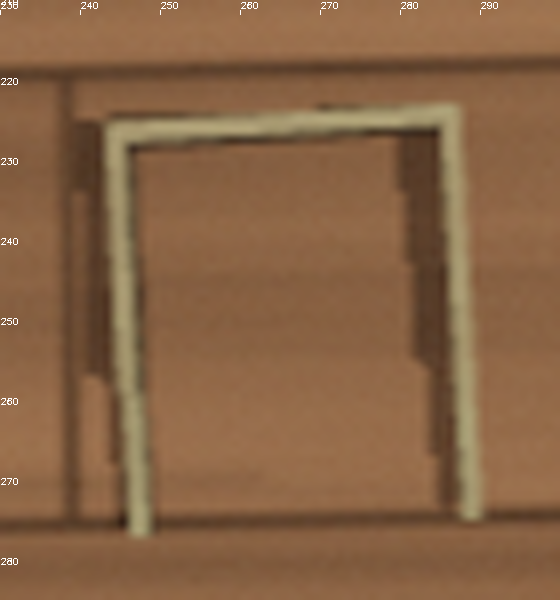

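View pics/c3.png

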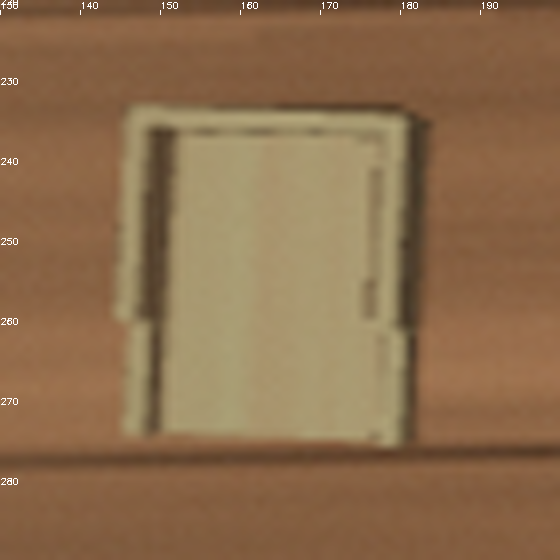

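```bash
cat >> h.py <<'E'
from scipy.optimize import least_squares
DIM={'large':(.140,.134,.060),'medium':(.125,.106,.050),'small':(.100,.084,.042)}
def model(n,q):
    D,W,H=DIM[n]; L=np.array([[D/2,W/2,H],[D/2,-W/2,H],[-D/2,W/2,.6*H],[-D/2,-W/2,.6*H]])
    c,s=np.cos(q[2]),np.sin(q[2]); R=np.array([[c,-s,0],[s,c,0],[0,0,1]])
    return L@R.T+[q[0],q[1],0]
def fit(p,n,px):
    g=back(p,np.mean(px,0,keepdims=True),.03)[0]
    r=least_squares(lambda q:(proj(p,model(n,q))-px).ravel(),[g[0],g[1],0])
    return r.x, r.fun.reshape(-1,2)
E
python3 - <<'E'
from h import *
p=grab_frame('top')
C={'large':[(202.7,149.9),(258.1,144.3),(208.9,208.6),(264.6,203.1)],
'medium':[(242.9,224.9),(286.8,222.6),(245.8,276.6),(289.8,274.6)],
'small':[(145.3,233),(180.8,234),(145.1,273.9),(180.6,275.1)]}
ps=grab_frame('scene'); f=ps['frame'][:,:,::-1].copy(); ft=p['frame'][:,:,::-1].copy()
for n in C:
    q,e=fit(p,n,np.array(C[n])); print(n,np.round(q,4),np.degrees(q[2]).round(1),np.round(e,1).tolist())
    for (P,F) in ((ps,f),(p,ft)):
        for u in proj(P,model(n,q)): cv2.circle(F,tuple(np.round(u).astype(int)),1,(0,0,255),-1)
cv2.imwrite('pics/s1.png',cv2.resize(f[130:330,150:460],None,fx=2.5,fy=2.5))
cv2.imwrite('pics/t1.png',cv2.resize(ft[130:300,130:370],None,fx=3,fy=3))
E
```

```text
large [0.6492 0.094  0.0797] 4.6 [[0.1, 0.1], [-0.0, 0.2], [0.5, -0.2], [-0.5, -0.2]]
medium [0.4706 0.0181 0.0314] 1.8 [[0.0, -0.0], [0.1, 0.0], [0.1, 0.1], [-0.2, -0.1]]
small [ 0.4654  0.2694 -0.0486] -2.8 [[0.4, -0.1], [-0.4, -0.2], [0.5, 0.3], [-0.6, 0.0]]
```

View pics/s1.png

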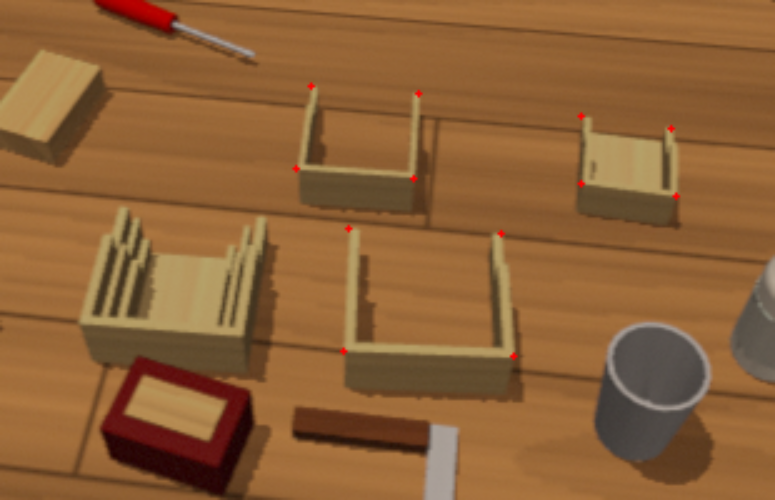

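The overlay in the scene view agrees with the fit to about 2 mm. The plan is to put the fingers inside each tray and spread them against its walls. That gives an internal grip to slide it by.

Emit:
drive_tool(steps=[[-4.1, -4.3, 0, 0, 0, 0, 87], [-4.1, -4.3, 0, 0, 0, 0, 87], [-4.1, -4.3, 0, 0, 0, 0, 87], [-4.1, -4.3, 0, 0, 0, 0, 87], [-4.1, -4.3, 0, 0, 0, 0, 87], [-4.1, -4.3, 0, 0, 0, 0, 87], [-4.1, -4.3, 0, 0, 0, 0, 87], [-4.1, -4.3, 0, 0, 0, 0, 87], [-4.1, -4.3, 0, 0, 0, -10, 87], [0, 0, 0, 0, 0, -10, 87]], grip_force=20)

```text
time_s: 2.65
eef_pos: [0.4337, 0.1318, 0.2057]
tcp_rot: [[-1.0, -0.019, 0.001], [-0.019, 1.0, -0.002], [-0.001, -0.002, -1.0]]
wrist_force: [0.2, 1.3, -0.1]
opening: 0.0619
```

```bash
cat >> h.py <<'E'
def go(x,y,z,yaw):
    "tool x = -(cos,sin) of yaw(deg); prints shift in tool frame (cm) and turn about tool z"
    s=read_state(); R=np.array(s['tcp_rot']); d=np.array([x,y,z])-s['eef_pos']
    cur=np.degrees(np.arctan2(-R[1,0],-R[0,0])); 
    a=np.radians(yaw); 
    Rt=np.array([[-np.cos(a),-np.sin(a),0],[-np.sin(a),np.cos(a),0],[0,0,-1]])
    from scipy.spatial.transform import Rotation as Ro
    rv=np.degrees(Ro.from_matrix(R.T@Rt).as_rotvec())
    print('t',round(s['time_s'],2),'pos',np.round(s['eef_pos'],4),'yaw',cur.round(2),'open',round(s['opening'],4),'F',np.round(s['wrist_force'],1))
    print('shift cm (now)',np.round(R.T@d*100,2),'(after turn)',np.round(Rt.T@d*100,2),'turn',np.round(rv,2))
E
python3 -c "
from h import *
go(.486,.0186,.205,1.8); print(read_state()['qpos'])"
```

```text
t 2.65 pos [0.4337 0.1318 0.2057] yaw 1.08 open 0.0619 F [ 0.2  1.3 -0.1]
shift cm (now) [ -5.01 -11.42   0.1 ] (after turn) [ -4.87 -11.48   0.07] turn [-0.1   0.08 -0.72]
[-3.60678196e-01  3.50454249e-01  2.53822279e-03  2.04220459e+00
  1.81747433e-03  7.48198528e-01  1.23004505e+00]
```

Emit:
drive_tool(steps=[[-1.2, -2.9, 0, 0, 0, 0, 87], [-1.2, -2.9, 0, 0, 0, 0, 87], [-1.2, -2.9, 0, 0, 0, 0, 87], [-1.2, -2.8, 0, 0, 0, 0, 87], [0, 0, 3, 0, 0, 0, 87], [0, 0, 4, 0, 0, 0, 87], [0, 0, 4, 0, 0, 0, 87], [0, 0, 2, 0, 0, 0, 87], [0, 0, 0, 0, 0, 0, 87], [0, 0, 0, 0, 0, 0, 87]])

```text
time_s: 3.9
eef_pos: [0.483, 0.0228, 0.0762]
tcp_rot: [[-1.0, -0.022, 0.001], [-0.022, 1.0, 0.0], [-0.001, 0.0, -1.0]]
wrist_force: [0.2, -0.2, 0.6]
opening: 0.0622
```

```bash
python3 -c "
from h import *
go(.486,.0186,.012,1.8); p=grab_frame('wrist'); save(p,'w1.png')"
```

```text
t 3.9 pos [0.483  0.0228 0.0762] yaw 1.27 open 0.0622 F [ 0.2 -0.2  0.6]
shift cm (now) [-0.28 -0.43  6.42] (after turn) [-0.29 -0.43  6.42] turn [ 0.01  0.08 -0.53]
```

View pics/w1.png

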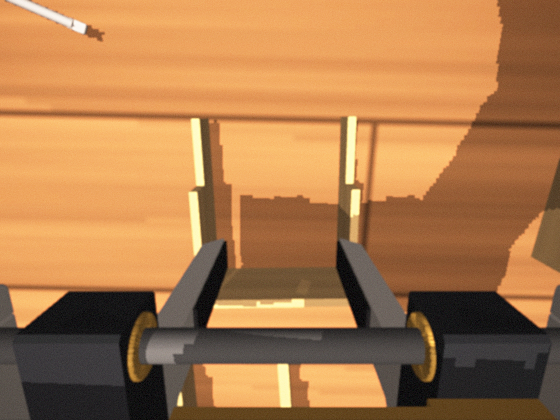

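The wrist view shows the tray's walls around columns 200 and 350. The fingertips sit between them, about 4 mm too far toward +y, which matches the measured TCP. I'll correct that, go down and spread the fingers.

Emit:
drive_tool(steps=[[-0.3, -0.43, 0, 0, 0, -0.5, 87], [0, 0, 0, 0, 0, 0, 87], [0, 0, 2.2, 0, 0, 0, 87], [0, 0, 2.2, 0, 0, 0, 87], [0, 0, 1.9, 0, 0, 0, 87], [0, 0, 0, 0, 0, 0, 87], [0, 0, 0, 0, 0, 0, 40], [0, 0, 0, 0, 0, 0, 40], [0, 0, 0, 0, 0, 0, 40], [0, 0, 0, 0, 0, 0, 40]], grip_force=20)

```text
time_s: 5.2
eef_pos: [0.486, 0.0186, 0.0132]
tcp_rot: [[-1.0, -0.031, 0.001], [-0.031, 1.0, 0.0], [-0.001, 0.0, -1.0]]
wrist_force: [-1.2, -0.4, 6.5]
opening: 0.0716
```

```bash
python3 -c "
from h import *
go(.56,.0865,.012,4.6); p=grab_frame('top'); save(p,'t2.png')
c=cv2.resize(p['frame'][130:300,130:370,::-1],None,fx=3,fy=3,interpolation=cv2.INTER_CUBIC);cv2.imwrite('pics/t2.png',c)"
```

```text
t 5.2 pos [0.486  0.0186 0.0132] yaw 1.77 open 0.0716 F [-1.2 -0.4  6.5]
shift cm (now) [-7.61  6.56  0.13] (after turn) [-7.93  6.18  0.12] turn [ 0.    0.07 -2.83]
```

View pics/t2.png

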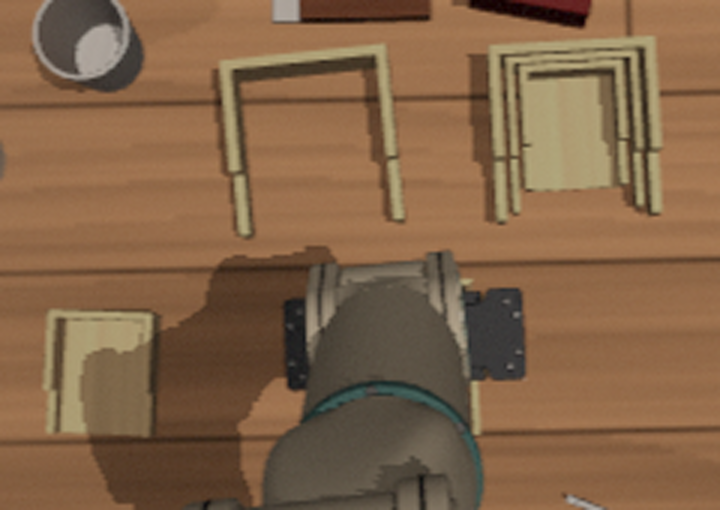

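The fingers stopped at a 71.6 mm opening, so they are spread against the medium tray's inner walls (96 mm less the two fingers). Next I'll bring it into line with the large tray's mouth.

Emit:
drive_tool(steps=[[-0.53, 0.79, 0, 0, 0, -0.36, 40], [-0.53, 0.79, 0, 0, 0, -0.36, 40], [-0.53, 0.79, 0, 0, 0, -0.36, 40], [-0.53, 0.79, 0, 0, 0, -0.36, 40], [-0.53, 0.79, 0, 0, 0, -0.36, 40], [-0.53, 0.79, 0, 0, 0, -0.36, 40], [-0.53, 0.79, 0, 0, 0, -0.36, 40], [-0.53, 0.79, 0, 0, 0, -0.36, 40], [0, 0, 0, 0, 0, 0, 40], [0, 0, 0, 0, 0, 0, 40]])

```text
time_s: 6.5
eef_pos: [0.5244, 0.0823, 0.0132]
tcp_rot: [[-0.997, -0.08, 0.0], [-0.08, 0.997, -0.002], [0.0, -0.002, -1.0]]
wrist_force: [-1.6, -4.0, 7.1]
opening: 0.0717
```

```bash
python3 -c "
from h import *
go(.525,.084,.0132,4.6)
for n in ['top','scene']:
  p=grab_frame(n); f=p['frame'][:,:,::-1].copy()
  x0,y0=(130,130) if n=='top' else (180,130)
  for u in np.vstack([proj(p,model('medium',(.5097,.0828,.0797)))]): cv2.circle(f,tuple(np.round(u).astype(int)),0,(0,0,255),-1)
  c=cv2.resize(f[y0:y0+170,x0:x0+240],None,fx=3,fy=3,interpolation=cv2.INTER_CUBIC);cv2.imwrite('pics/%s3.png'%n,c)"
```

```text
t 6.5 pos [0.5244 0.0823 0.0132] yaw 4.6 open 0.0717 F [-1.6 -4.   7.1]
shift cm (now) [-0.07  0.16  0.  ] (after turn) [-0.07  0.16  0.  ] turn [-0.09 -0.    0.  ]
```

View pics/top3.png

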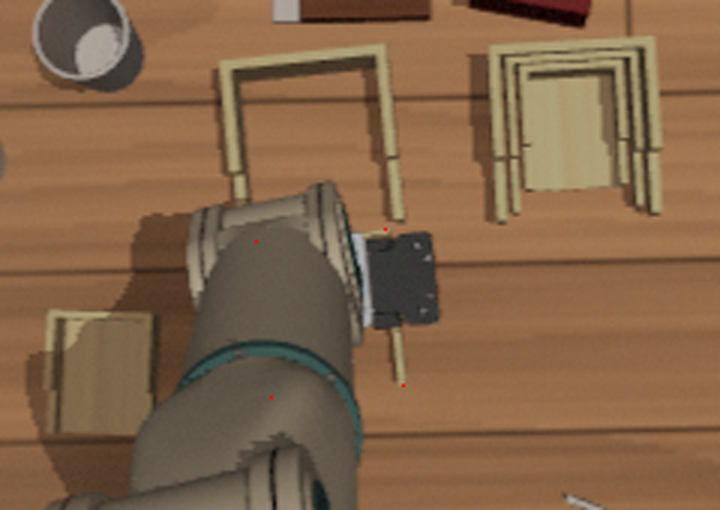

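View pics/scene3.png

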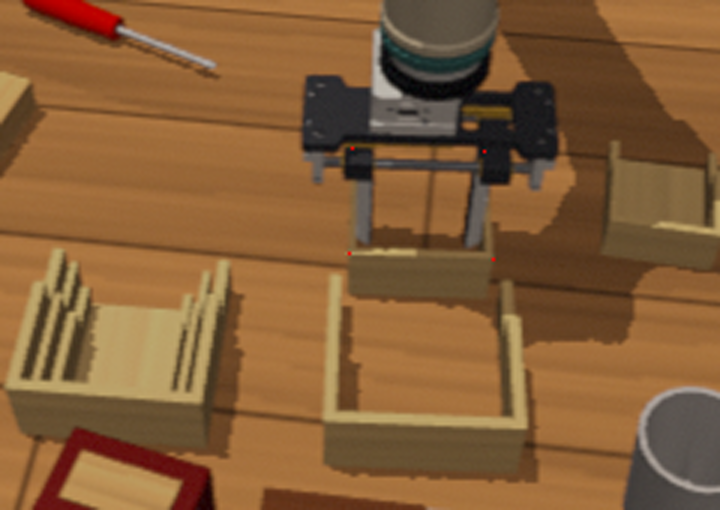

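Both views show the medium tray square in front of the mouth, with its corners on the predicted dots to within a pixel. I'll slide it in.

Emit:
drive_tool(steps=[[-0.1, 0.17, 0, 0, 0, 0, 40], [0, 0, 0, 0, 0, 0, 40], [-1.5, 0, 0, 0, 0, 0, 40], [-1.5, 0, 0, 0, 0, 0, 40], [-1.5, 0, 0, 0, 0, 0, 40], [-1.5, 0, 0, 0, 0, 0, 40], [-1.5, 0, 0, 0, 0, 0, 40], [-1.5, 0, 0, 0, 0, 0, 40], [-1.5, 0, 0, 0, 0, 0, 40], [-1.5, 0, 0, 0, 0, 0, 40]])

```text
time_s: 7.85
eef_pos: [0.6407, 0.0946, 0.0128]
tcp_rot: [[-0.997, -0.081, -0.009], [-0.081, 0.997, -0.002], [0.009, -0.001, -1.0]]
wrist_force: [-8.9, -1.1, 11.6]
opening: 0.0715
```

```bash
python3 -c "
from h import *
go(.664,.0952,.0132,4.6)
for n in ['scene']:
  p=grab_frame(n); f=p['frame'][:,:,::-1].copy()
  x0,y0=(180,130)
  c=cv2.resize(f[y0:y0+170,x0:x0+240],None,fx=3,fy=3,interpolation=cv2.INTER_CUBIC);cv2.imwrite('pics/%s4.png'%n,c)"
```

```text
t 7.85 pos [0.6407 0.0946 0.0128] yaw 4.63 open 0.0715 F [-8.9 -1.1 11.6]
shift cm (now) [-2.33 -0.13 -0.06] (after turn) [-2.33 -0.13 -0.04] turn [-0.05 -0.51  0.03]
```

View pics/scene4.png

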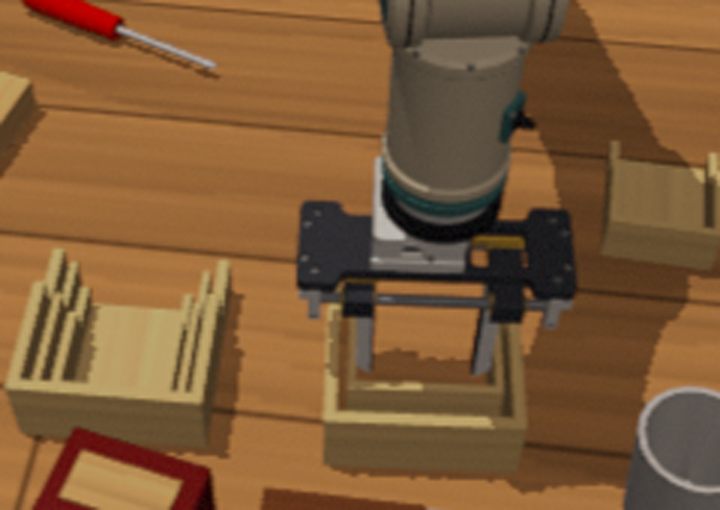

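It is inside the large tray with about 23 mm to go. I'll push it on to the back.

Emit:
drive_tool(steps=[[-0.5, -0.03, -0.03, 0, 0, 0, 40], [-0.5, -0.03, -0.03, 0, 0, 0, 40], [-0.5, -0.03, 0, 0, 0, 0, 40], [-0.5, 0, 0, 0, 0, 0, 40], [-0.4, 0, 0, 0, 0, 0, 40], [-0.3, 0, 0, 0, 0, 0, 40], [0, 0, 0, 0, 0, 0, 40], [0, 0, 0, 0, 0, 0, 40], [0, 0, 0, 0, 0, 0, 40], [0, 0, 0, 0, 0, 0, 40]])

```text
time_s: 9.15
eef_pos: [0.6653, 0.0959, 0.0128]
tcp_rot: [[-0.997, -0.082, -0.013], [-0.082, 0.997, -0.002], [0.013, -0.001, -1.0]]
wrist_force: [-13.4, -2.1, 12.9]
opening: 0.0718
```

```bash
python3 -c "
from h import *
go(.664,.0952,.0132,4.6)
for n in ['scene']:
  p=grab_frame(n); f=p['frame'][:,:,::-1].copy()
  x0,y0=(260,200)
  c=cv2.resize(f[y0:y0+110,x0:x0+120],None,fx=5,fy=5,interpolation=cv2.INTER_CUBIC);cv2.imwrite('pics/%s5.png'%n,c)"
```

```text
t 9.15 pos [0.6653 0.0959 0.0128] yaw 4.68 open 0.0718 F [-13.4  -2.1  12.9]
shift cm (now) [ 0.14 -0.05 -0.04] (after turn) [ 0.13 -0.06 -0.04] turn [-0.04 -0.74  0.08]
```

View pics/scene5.png

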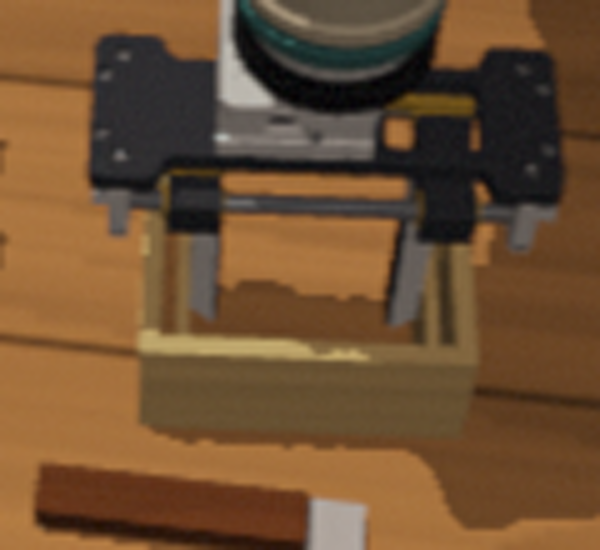

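Emit:
drive_tool(steps=[[-0.4, 0, 0, 0, 0, 0, 40], [-0.4, 0, 0, 0, 0, 0, 40], [-0.3, 0, 0, 0, 0, 0, 40], [0, 0, 0, 0, 0, 0, 40], [0, 0, 0, 0, 0, 0, 40], [0, 0, 0, 0, 0, 0, 40], [0, 0, 0, 0, 0, 0, 40], [0, 0, 0, 0, 0, 0, 40], [0, 0, 0, 0, 0, 0, 40], [0, 0, 0, 0, 0, 0, 40]])

```text
time_s: 10.45
eef_pos: [0.6692, 0.0962, 0.0115]
tcp_rot: [[-0.996, -0.081, -0.027], [-0.081, 0.997, -0.003], [0.027, -0.001, -1.0]]
wrist_force: [-24.6, -2.6, 18.4]
opening: 0.0717
```

```bash
python3 -c "
from h import *
go(.664,.0952,.0132,4.6)"
```

```text
t 10.45 pos [0.6692 0.0962 0.0115] yaw 4.66 open 0.0717 F [-24.6  -2.6  18.4]
shift cm (now) [ 0.53 -0.05 -0.15] (after turn) [ 0.53 -0.05 -0.17] turn [-0.07 -1.55  0.06]
```

The push force rose to 25 N while the tray barely moved, so the medium is against the back. I'll release, lift and check.

Emit:
drive_tool(steps=[[0.5, 0, -0.1, 0, 0, 0, 87], [0, 0, 0, 0, 0, 0, 87], [0, 0, 0, 0, 0, 0, 87], [0, 0, -2, 0, 0, 0, 87], [0, 0, -4, 0, 0, 0, 87], [0, 0, -4, 0, 0, 0, 100], [2, 4, -3, 0, 0, 0, 149], [3, 5, 0, 0, 0, 0, 149], [3, 5, 0, 0, 0, 0, 149], [0, 0, 0, 0, 0, 0, 149]])

```text
time_s: 11.7
eef_pos: [0.5839, 0.2373, 0.1459]
tcp_rot: [[-0.996, -0.09, -0.0], [-0.09, 0.996, 0.005], [-0.0, 0.005, -1.0]]
wrist_force: [0.5, -0.3, -0.1]
opening: 0.0392
```

```bash
python3 -c "
from h import *
go(.478,.2688,.0905,-2.8)
for n in ['scene','top']:
  p=grab_frame(n); f=p['frame'][:,:,::-1].copy()
  x0,y0=(260,200) if n=='scene' else (180,130)
  c=cv2.resize(f[y0:y0+100,x0:x0+130],None,fx=6,fy=6,interpolation=cv2.INTER_CUBIC);cv2.imwrite('pics/%s6.png'%n,c)"
```

```text
t 11.7 pos [0.5839 0.2373 0.1459] yaw 5.18 open 0.0392 F [ 0.5 -0.3 -0.1]
shift cm (now) [10.26  4.06  5.56] (after turn) [10.73  2.63  5.54] turn [0.27 0.01 7.98]
```

View pics/scene6.png

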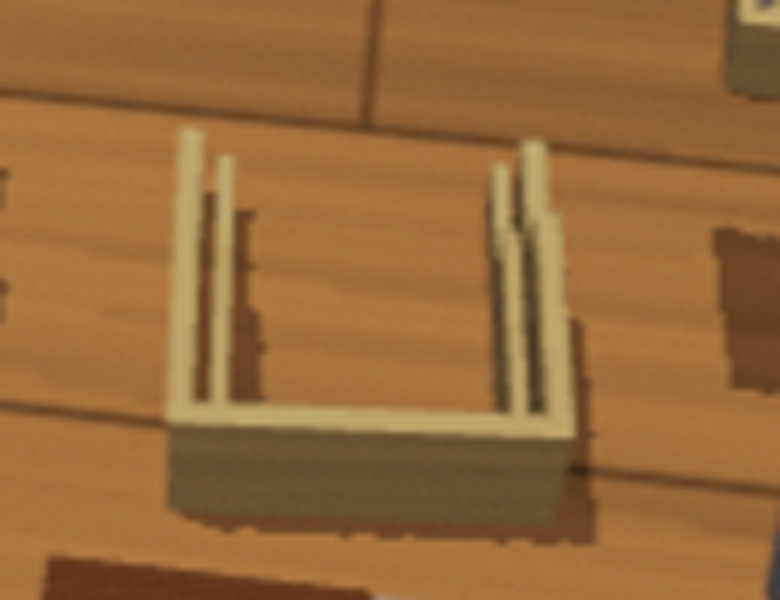

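View pics/top6.png

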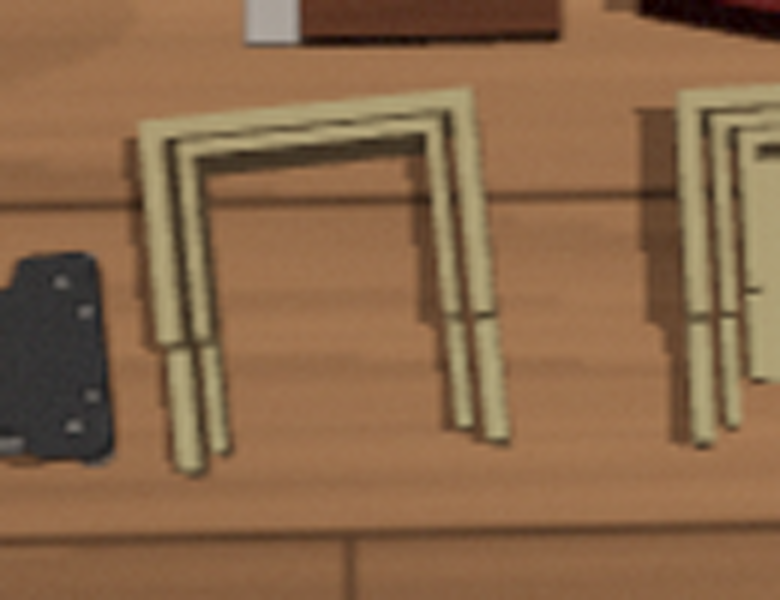

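The medium looks fully home, matching the gap in the full set next to it. I'll fit its pose to confirm.

```bash
python3 -c "
from h import *
p=grab_frame('top')
t=lambda L:np.array(L)/6+[180-.42,130-.42]
ql,_=fit(p,'large',np.array([(202.7,149.9),(258.1,144.3),(208.9,208.6),(264.6,203.1)]))
q,e=fit(p,'medium',t([(172,142),(443,114),(212,456),(475,430)]));print(q,e.round(1).tolist())
c,s=np.cos(ql[2]),np.sin(ql[2]);d=q[:2]-ql[:2];print('in large',c*d[0]+s*d[1],-s*d[0]+c*d[1],np.degrees(q[2]-ql[2]))
"
```

```text
[0.64875752 0.09415092 0.08445251] [[1.0, 0.3], [-0.8, 0.5], [0.3, -0.3], [-0.5, -0.5]]
in large -0.0004137284813580454 0.0001781770345305306 0.2721579559121092
```

In the large tray's frame the medium is 0.4 mm short, 0.2 mm off centre and 0.3° off square. Now I'll go to the small tray.

Emit:
drive_tool(steps=[[0, 0, 0, 0, 0, 8, 149], [2.2, 0.5, 0, 0, 0, 0, 149], [2.2, 0.5, 0, 0, 0, 0, 149], [2.2, 0.5, 0, 0, 0, 0, 149], [2.2, 0.5, 0, 0, 0, 0, 149], [2.2, 0.6, 1, 0, 0, 0, 149], [0, 0, 3, 0, 0, 0, 149], [0, 0, 3, 0, 0, 0, 149], [0, 0, 0, 0, 0, 0, 149], [0, 0, 0, 0, 0, 0, 149]])

```text
time_s: 13.1
eef_pos: [0.48, 0.2619, 0.075]
tcp_rot: [[-0.998, 0.06, 0.002], [0.06, 0.998, 0.0], [-0.002, 0.0, -1.0]]
wrist_force: [0.4, -0.8, 0.3]
opening: 0.0392
```

```bash
python3 -c "
from h import *
go(.4754,.2689,.012,-2.8); p=grab_frame('wrist'); save(p,'w2.png')"
```

```text
t 13.1 pos [0.48   0.2619 0.075 ] yaw -3.47 open 0.0392 F [ 0.4 -0.8  0.3]
shift cm (now) [0.51 0.67 6.3 ] (after turn) [0.49 0.68 6.3 ] turn [ 0.02  0.09 -0.67]
```

View pics/w2.png

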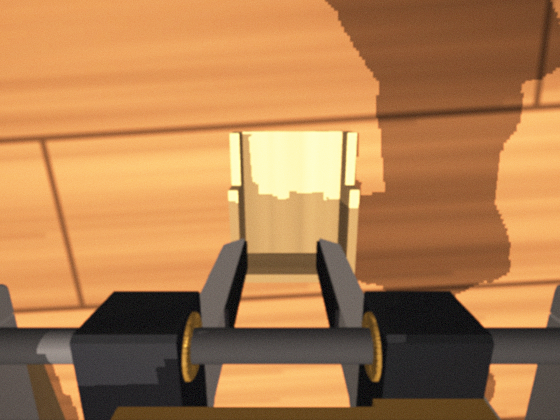

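The wrist view shows the small tray's centre at about column 294 and the fingers at about 282. That agrees with the 7 mm correction. I'll go down and spread.

Emit:
drive_tool(steps=[[0.5, 0.68, 0, 0, 0, -0.7, 149], [0, 0, 0, 0, 0, 0, 149], [0, 0, 2.2, 0, 0, 0, 149], [0, 0, 2.2, 0, 0, 0, 149], [0, 0, 1.8, 0, 0, 0, 149], [0, 0, 0, 0, 0, 0, 149], [0, 0, 0, 0, 0, 0, 100], [0, 0, 0, 0, 0, 0, 100], [0, 0, 0, 0, 0, 0, 100], [0, 0, 0, 0, 0, 0, 100]], grip_force=20)

```text
time_s: 14.4
eef_pos: [0.4741, 0.2699, 0.0126]
tcp_rot: [[-0.999, 0.046, 0.001], [0.046, 0.999, 0.0], [-0.001, 0.0, -1.0]]
wrist_force: [-0.4, 0.6, 3.3]
opening: 0.0476
```

```bash
python3 -c "
from h import *
a=.0797
# small pre-entry: origin at local x=-0.15 in large ; TCP at +0.010
c,s=np.cos(a),np.sin(a)
for l in (-.16,-.006+.012):
  x=l+.010; print(.6492+c*x,.094+s*x)
x=-.15; go(.6492+c*x,.094+s*x,.0132,4.6)"
```

```text
0.4996761546218439 0.08205765252015905
0.66514921017367 0.0952738503978497
t 14.4 pos [0.4741 0.2699 0.0126] yaw -2.65 open 0.0476 F [-0.4  0.6  3.3]
shift cm (now) [ -3.42 -18.64  -0.07] (after turn) [ -1.04 -18.93  -0.06] turn [ 0.03  0.03 -7.25]
```

Emit:
drive_tool(steps=[[-0.22, -1.88, 0, 0, 0, -0.72, 100], [-0.22, -1.88, 0, 0, 0, -0.72, 100], [-0.22, -1.88, 0, 0, 0, -0.72, 100], [-0.22, -1.88, 0, 0, 0, -0.72, 100], [-0.22, -1.88, 0, 0, 0, -0.72, 100], [-0.22, -1.88, 0, 0, 0, -0.72, 100], [-0.22, -1.88, 0, 0, 0, -0.72, 100], [-0.22, -1.88, 0, 0, 0, -0.72, 100], [-0.22, -1.88, 0, 0, 0, -0.72, 100], [-0.22, -1.88, 0, 0, 0, -0.72, 100]])

```text
time_s: 15.65
eef_pos: [0.4976, 0.0813, 0.0126]
tcp_rot: [[-0.997, -0.08, 0.0], [-0.08, 0.997, 0.001], [-0.0, 0.001, -1.0]]
wrist_force: [-1.3, 6.5, 6.7]
opening: 0.0478
```

```bash
python3 -c "
from h import *
a=.0797
c,s=np.cos(a),np.sin(a)
x=-.15; go(.6492+c*x,.094+s*x,.0126,4.6)"
```

```text
t 15.65 pos [0.4976 0.0813 0.0126] yaw 4.58 open 0.0478 F [-1.3  6.5  6.7]
shift cm (now) [-0.21  0.06 -0.  ] (after turn) [-0.21  0.06 -0.  ] turn [ 0.07  0.02 -0.02]
```

Now I'll settle it with a small correction and check its alignment before it goes in.

Emit:
drive_tool(steps=[[-0.2, 0.06, 0, 0, 0, 0, 100], [0, 0, 0, 0, 0, 0, 100], [0, 0, 0, 0, 0, 0, 100], [0, 0, 0, 0, 0, 0, 100], [0, 0, 0, 0, 0, 0, 100], [0, 0, 0, 0, 0, 0, 100], [0, 0, 0, 0, 0, 0, 100], [0, 0, 0, 0, 0, 0, 100], [0, 0, 0, 0, 0, 0, 100], [0, 0, 0, 0, 0, 0, 100]])

```text
time_s: 16.9
eef_pos: [0.4982, 0.078, 0.0127]
tcp_rot: [[-0.997, -0.076, -0.003], [-0.076, 0.997, -0.004], [0.003, -0.004, -1.0]]
wrist_force: [-2.6, -3.8, 11.4]
opening: 0.048
```

```bash
python3 -c "
from h import *
a=.0797
c,s=np.cos(a),np.sin(a)
x=-.15; go(.6492+c*x,.094+s*x,.0126,4.6)
o=-.159
for n in ['top','scene']:
  p=grab_frame(n); f=p['frame'][:,:,::-1].copy()
  x0,y0=(130,130) if n=='top' else (180,130)
  for u in proj(p,model('small',(.6492+c*o,.094+s*o,a))): cv2.circle(f,tuple(np.round(u).astype(int)),0,(0,0,255),-1)
  c2=cv2.resize(f[y0:y0+170,x0:x0+240],None,fx=3,fy=3,interpolation=cv2.INTER_CUBIC);cv2.imwrite('pics/%s7.png'%n,c2)"
```

```text
t 16.9 pos [0.4982 0.078  0.0127] yaw 4.38 open 0.048 F [-2.6 -3.8 11.4]
shift cm (now) [-0.18  0.39  0.  ] (after turn) [-0.18  0.39  0.01] turn [-0.21 -0.16 -0.22]
```

View pics/top7.png

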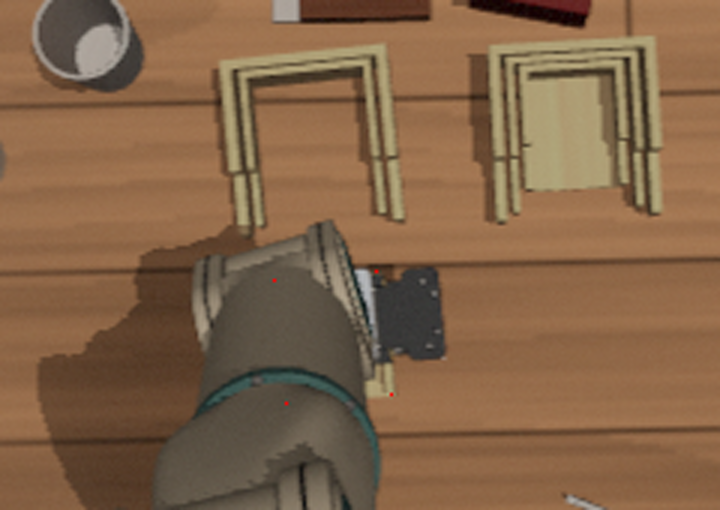

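View pics/scene7.png

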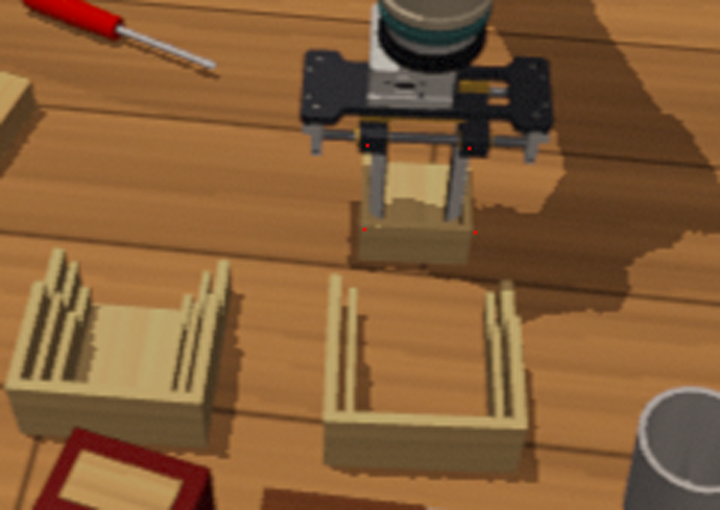

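The small tray follows the fingers but has lagged about 4 mm toward −y, which the scene overlay also shows. I'll correct that while moving up to just short of the mouth.

Emit:
drive_tool(steps=[[0, 0.2, 0, 0, 0, -0.2, 100], [0, 0.2, 0, 0, 0, 0, 100], [-0.6, 0, 0, 0, 0, 0, 100], [-0.6, 0, 0, 0, 0, 0, 100], [-0.6, 0, 0, 0, 0, 0, 100], [-0.6, 0, 0, 0, 0, 0, 100], [-0.6, 0, 0, 0, 0, 0, 100], [0, 0, 0, 0, 0, 0, 100], [0, 0, 0, 0, 0, 0, 100], [0, 0, 0, 0, 0, 0, 100]])

```text
time_s: 18.25
eef_pos: [0.5216, 0.0846, 0.0121]
tcp_rot: [[-0.997, -0.081, -0.014], [-0.081, 0.997, -0.005], [0.014, -0.004, -1.0]]
wrist_force: [-11.6, -1.1, 17.9]
opening: 0.0476
```

```bash
python3 -c "
from h import *
a=.0797
c,s=np.cos(a),np.sin(a)
x=.014; go(.6492+c*x,.094+s*x,.0126,4.6)
e=np.array(read_state()['eef_pos']);d=e[:2]-[.6492,.094];l=c*d[0]+s*d[1];print('local',l,-s*d[0]+c*d[1])
o=l-.009
for n in ['scene']:
  p=grab_frame(n); f=p['frame'][:,:,::-1].copy()
  x0,y0=(180,130)
  for u in proj(p,model('small',(.6492+c*o,.094+s*o,a))): cv2.circle(f,tuple(np.round(u).astype(int)),0,(0,0,255),-1)
  c2=cv2.resize(f[y0:y0+170,x0:x0+240],None,fx=3,fy=3,interpolation=cv2.INTER_CUBIC);cv2.imwrite('pics/%s8.png'%n,c2)"
```

```text
t 18.25 pos [0.5216 0.0846 0.0121] yaw 4.63 open 0.0476 F [-11.6  -1.1  17.9]
shift cm (now) [-14.2   -0.1   -0.25] (after turn) [-14.2   -0.09  -0.05] turn [-0.22 -0.82  0.03]
local -0.12798851767239444 0.0008144539825200112
```

View pics/scene8.png

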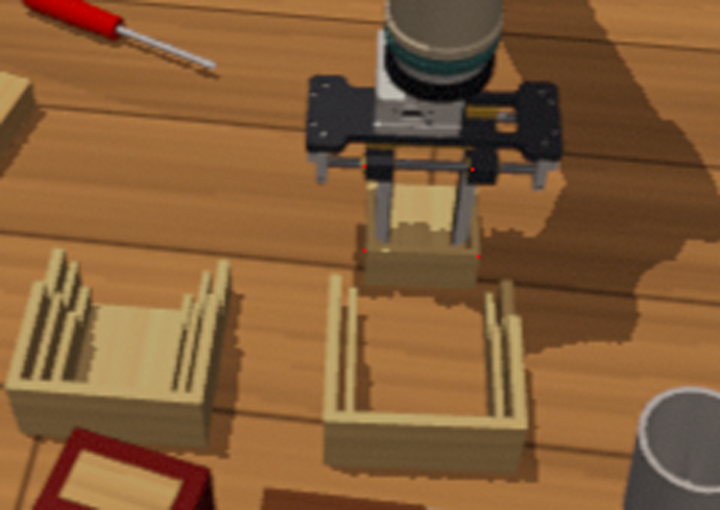

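It lines up with the medium's opening, 0.8 mm off axis. I'll slide it in.

Emit:
drive_tool(steps=[[-1.2, 0, -0.1, 0, 0, 0, 100], [-1.2, 0, 0, 0, 0, 0, 100], [-1.2, 0, 0, 0, 0, 0, 100], [-1.2, 0, 0, 0, 0, 0, 100], [-1.2, 0, 0, 0, 0, 0, 100], [-1.2, 0, 0, 0, 0, 0, 100], [-1.2, 0, 0, 0, 0, 0, 100], [-1.2, 0, 0, 0, 0, 0, 100], [-1.2, 0, 0, 0, 0, 0, 100], [-1.2, 0, 0, 0, 0, 0, 100]])

```text
time_s: 19.55
eef_pos: [0.6497, 0.0993, 0.013]
tcp_rot: [[-0.997, -0.083, 0.0], [-0.083, 0.997, 0.0], [-0.0, 0.0, -1.0]]
wrist_force: [-0.0, -0.1, -2.3]
opening: 0.0477
```

```bash
python3 -c "
from h import *
a=.0797
c,s=np.cos(a),np.sin(a)
x=.014; go(.6492+c*x,.094+s*x,.0126,4.6)
e=np.array(read_state()['eef_pos']);d=e[:2]-[.6492,.094];l=c*d[0]+s*d[1];print('local',l,-s*d[0]+c*d[1])
p=grab_frame('scene'); f=p['frame'][:,:,::-1].copy()
c2=cv2.resize(f[190:310,250:390],None,fx=5,fy=5,interpolation=cv2.INTER_CUBIC);cv2.imwrite('pics/s9.png',c2)"
```

```text
t 19.55 pos [0.6497 0.0993 0.013 ] yaw 4.75 open 0.0477 F [-0.  -0.1 -2.3]
shift cm (now) [-1.31 -0.53  0.04] (after turn) [-1.31 -0.52  0.04] turn [0.   0.   0.15]
local 0.0009039823270423973 0.0052165554153715075
```

View pics/s9.png

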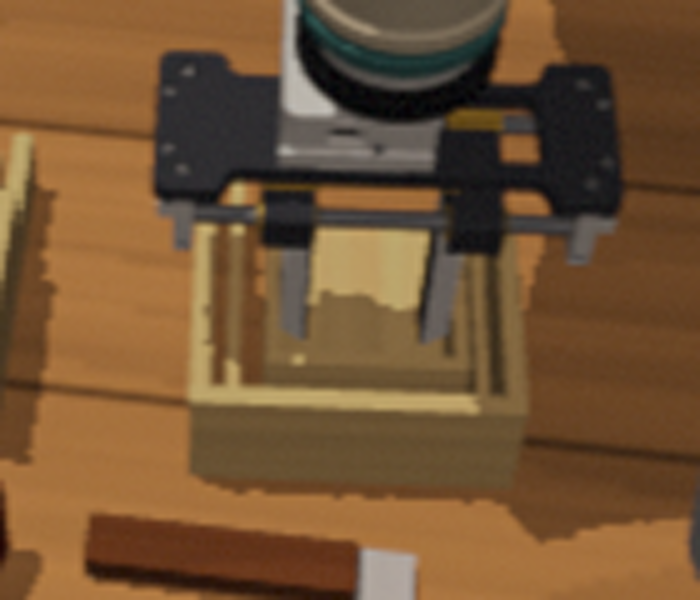

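It is inside with about 13 mm to go, but 5 mm off toward +y. I'll re-centre it, lower it slightly and push it home.

Emit:
drive_tool(steps=[[0, -0.25, 0.05, 0, 0, 0, 100], [0, -0.25, 0.05, 0, 0, 0, 100], [-0.4, 0, 0, 0, 0, 0, 100], [-0.4, 0, 0, 0, 0, 0, 100], [-0.3, 0, 0, 0, 0, 0, 100], [-0.3, 0, 0, 0, 0, 0, 100], [-0.2, 0, 0, 0, 0, 0, 100], [0, 0, 0, 0, 0, 0, 100], [0, 0, 0, 0, 0, 0, 100], [0, 0, 0, 0, 0, 0, 100]])

```text
time_s: 20.85
eef_pos: [0.6626, 0.0944, 0.0123]
tcp_rot: [[-0.997, -0.082, -0.005], [-0.082, 0.997, -0.002], [0.005, -0.001, -1.0]]
wrist_force: [-4.8, 0.4, 5.9]
opening: 0.0476
```

```bash
python3 -c "
from h import *
a=.0797
c,s=np.cos(a),np.sin(a)
x=.014; go(.6492+c*x,.094+s*x,.0126,4.6)
e=np.array(read_state()['eef_pos']);d=e[:2]-[.6492,.094];l=c*d[0]+s*d[1];print('local',l,-s*d[0]+c*d[1])
p=grab_frame('scene'); f=p['frame'][:,:,::-1].copy()
c2=cv2.resize(f[190:310,250:390],None,fx=5,fy=5,interpolation=cv2.INTER_CUBIC);cv2.imwrite('pics/s10.png',c2)"
```

```text
t 20.85 pos [0.6626 0.0944 0.0123] yaw 4.72 open 0.0476 F [-4.8  0.4  5.9]
shift cm (now) [-0.06  0.07 -0.03] (after turn) [-0.06  0.07 -0.03] turn [-0.07 -0.3   0.12]
local 0.013421285798592947 -0.0006570066713139989
```

View pics/s10.png

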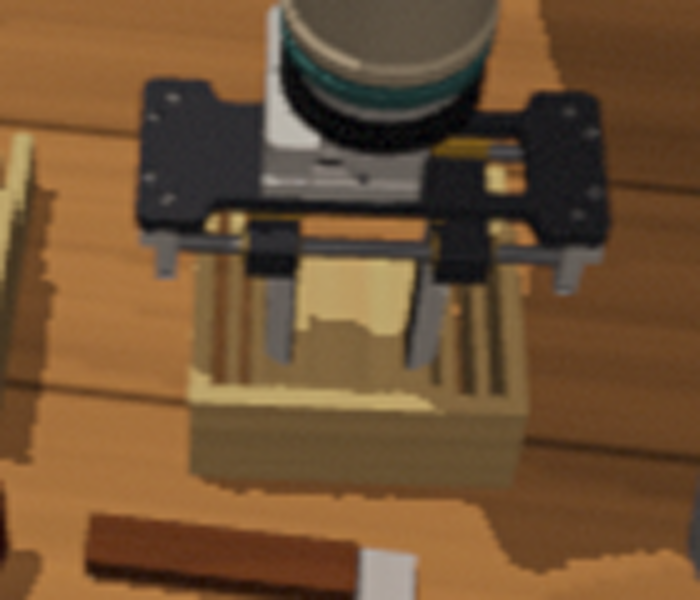

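It is almost home. I'll keep pushing until the force rises.

Emit:
drive_tool(steps=[[-0.4, 0, 0, 0, 0, 0, 100], [-0.4, 0, 0, 0, 0, 0, 100], [-0.3, 0, 0, 0, 0, 0, 100], [-0.3, 0, 0, 0, 0, 0, 100], [0, 0, 0, 0, 0, 0, 100], [0, 0, 0, 0, 0, 0, 100], [0, 0, 0, 0, 0, 0, 100], [0, 0, 0, 0, 0, 0, 100], [0, 0, 0, 0, 0, 0, 100], [0, 0, 0, 0, 0, 0, 100]])

```text
time_s: 22.15
eef_pos: [0.6671, 0.0946, 0.0116]
tcp_rot: [[-0.996, -0.083, -0.024], [-0.083, 0.997, -0.004], [0.024, -0.002, -1.0]]
wrist_force: [-21.7, -2.8, 20.0]
opening: 0.0477
```

```bash
python3 -c "
from h import *
go(.6492,.094,.0126,4.6)
a=.0797
c,s=np.cos(a),np.sin(a)
e=np.array(read_state()['eef_pos']);d=e[:2]-[.6492,.094];l=c*d[0]+s*d[1];print('local',l,-s*d[0]+c*d[1])"
```

```text
t 22.15 pos [0.6671 0.0946 0.0116] yaw 4.74 open 0.0477 F [-21.7  -2.8  20. ]
shift cm (now) [ 1.79  0.09 -0.06] (after turn) [ 1.79  0.08 -0.1 ] turn [-0.14 -1.38  0.14]
local 0.017881210641593252 -0.0008163880390921804
```

Emit:
drive_tool(steps=[[0.5, 0, -0.1, 0, 0, 0, 145], [0, 0, 0, 0, 0, 0, 145], [0, 0, 0, 0, 0, 0, 145], [0, 0, -2, 0, 0, 0, 145], [0, 0, -4, 0, 0, 0, 145], [0, 0, -4, 0, 0, 0, 145], [3, 4, -3, 0, 0, 0, 145], [4, 4, 0, 0, 0, 0, 145], [4, 4, 0, 0, 0, 0, 145], [0, 0, 0, 0, 0, 0, 145]])

```text
time_s: 23.4
eef_pos: [0.5515, 0.2118, 0.1449]
tcp_rot: [[-0.996, -0.091, -0.0], [-0.091, 0.996, 0.003], [0.0, 0.003, -1.0]]
wrist_force: [0.6, 0.0, 0.3]
opening: 0.0404
```

```bash
python3 -c "
from h import *
for n in ['scene','top']:
  p=grab_frame(n); save(p,n+'11f.png'); f=p['frame'][:,:,::-1].copy()
  x0,y0=(260,200) if n=='scene' else (190,130)
  c=cv2.resize(f[y0:y0+85,x0:x0+100],None,fx=7,fy=7,interpolation=cv2.INTER_CUBIC);cv2.imwrite('pics/%s11.png'%n,c)"
```

```text
(no output)
```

View pics/scene11.png

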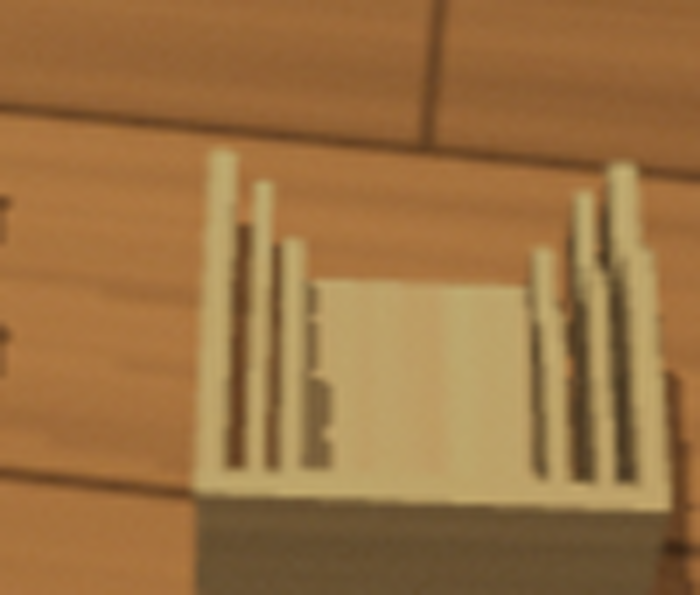

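View pics/top11.png

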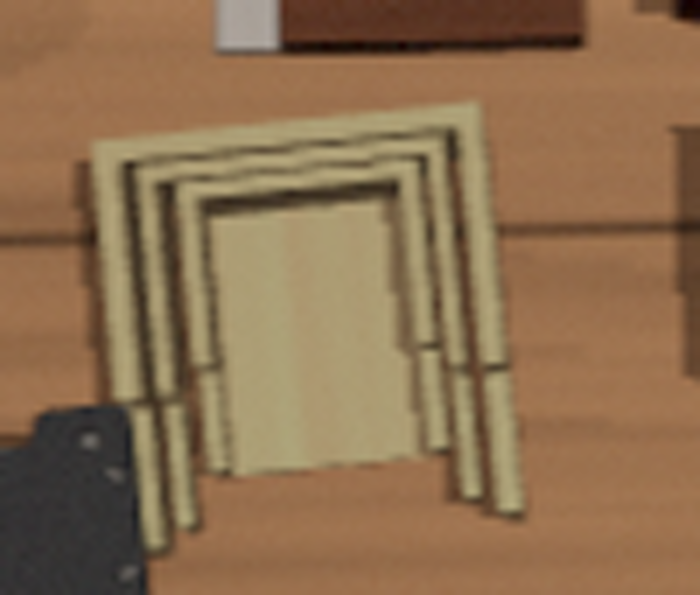

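View pics/top11f.png

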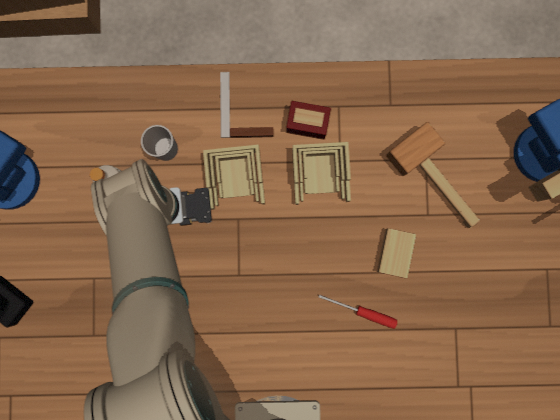

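Both trays look nested, with every other object where it was. I'll fit the poses as a final check.

```bash
python3 -c "
from h import *
p=grab_frame('top')
t=lambda L:np.array(L)/7+[190-.43,130-.43]
fl=lambda n,L:fit(p,n,t(L))
ql,e0=fl('large',[(92,142),(480,100),(143,552),(524,516)])
qm,e1=fl('medium',[(137,166),(443,137),(178,530),(483,500)])
qs,e2=fl('small',[(176,187),(424,158),(207,474),(450,450)])
for e in (e0,e1,e2): print(e.round(1).tolist())
def rel(a,b):
  c,s=np.cos(b[2]),np.sin(b[2]);d=a[:2]-b[:2];print(np.round(1000*np.array([c*d[0]+s*d[1],-s*d[0]+c*d[1]]),1),np.degrees(a[2]-b[2]).round(2))
print(ql,qm,qs);rel(qm,ql);rel(qs,qm)
print(read_state()['time_s'])"
```

```text
[[0.2, 0.2], [0.0, 0.4], [-0.2, -0.0], [0.0, -0.6]]
[[0.2, 0.2], [-0.1, -0.0], [0.2, -0.1], [-0.4, -0.1]]
[[0.5, -0.3], [-0.7, 0.5], [0.5, -0.1], [-0.2, -0.0]]
[0.64946682 0.09340616 0.0841257 ] [0.64872331 0.09400277 0.08080369] [0.65534934 0.09311093 0.07768215]
[-0.7  0.7] -0.19
[ 6.5 -1.4] -0.18
23.55
```

```bash
python3 -c "
from h import *
print(sign_off())"
```

```text
the job is handed in; nothing more can be done
None
```

Both loose trays are put away in the empty large tray, and I handed the job in at about 23.6 s of the 67 s allowed. `sign_off` gives no verdict, so the results below are my own measurements.

I spread the fingers inside each tray to grip it, then slid it along the bench. The medium went in first and was confirmed home before I touched the small one. Each was pushed until the force rose to about 22–25 N against the back.

Final camera fit (calibration good to about 2 mm):

| Tray | Measured in | Along x | Off centre | Off square | Fully home at |
|---|---|---|---|---|---|
| Medium | large tray | −0.7 mm | 0.7 mm | 0.2° | −0.5 mm |
| Small | medium tray | +6.5 mm | −1.4 mm | 0.2° | +6.5 mm |

- **Hand-in state:** the gripper was clear of the trays and the wrist force was near zero.
- **Bystanders and full set:** they looked unmoved in the last top view. I checked that by eye only, and the arm covered most of the glue bottle in that view.
- **On the way:** the small tray drifted about 5 mm sideways while going in. I re-centred it before the last push. The tool was also carrying a little of its weight just then, and I did not measure how high it rose.

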